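# Unclip the filter cover of a food keeper

## Robot

A 7-joint arm with a two-finger parallel gripper is mounted at the origin on the work surface. World frame = base frame: x ahead of the robot, y to its left, z up, the work surface at z = 0. Lengths are in m, angles in rad, forces in N, time in s.
With the tool pointing down it reaches from about 0.35 to 0.9 m from the base axis. Payload 8.1 kg.
Tool frame: the origin (TCP) lies on the centre line of the jaws, within the pads' length; the fingertips stand arm.tip_extent ahead of it and the grasp point (between the pads) lies 3 mm ahead of it (arm.tip_extent is the distance from the TCP to the fingertips, in m); y points along the fingers, z is the direction in which the jaws open and shut, and the axes are right-handed (so a half turn about y gives the same grasp; the last joint's range is limited). The gripper opens to 92 mm and grips with 3 to 60 N. Pads are 19 mm wide; open, the fingers measure 130 mm over their backs; the gripper's body (75 mm by 190 mm) begins 47 mm behind the grasp point.
Start: joints at [-1.444, 0.434, 0.025, 1.573, -0.012, 1.134, -0.075], TCP at [0.142, 0.609, 0.249] pointing down, gripper open.
Joint ranges: [-2.62, 2.62], [-0.44, 2.09], [-1.27, 1.32], [0.08, 2.57], [-1.32, 4.46], [0.12, 2], [-2.74, 2.74]. Speed limits (rad/s): [2.22, 2.22, 3.01, 3.01, 3.14, 3.14, 3.14].

## Interface

Orientations are given as a rotation vector (axis times angle).
In Python, from cell import observe, get_image, sign_off, boxes_of, place_of, arm gives the robot as it stands.
- The arm moves only by the tool arm_command, never from a script. Its argument "plan" is a list of rows, each a list of 2 entries, a list of its own where there are three numbers: the shift along the tool's x, y, z in m, then the turn, a rotation vector about the tool's x, y, z in degrees. In form: [[[tx, ty, tz], [ax, ay, az]], ...]. A call has 1 to 5 rows; each row is the pose to reach, as a shift and turn from the pose commanded when the call began, along the tool's axes at that moment; what a row does not reach only later rows make up. A row lasts 1/10 s, in which the tool goes at most 50 mm and 8.59 degrees, less where a joint would pass 70% of its speed; a pose out of reach is approached as far as the arm can. A call with a gripper value outside its range is refused whole. "fingers" is the closure, from -1 (fully open) to 1 (shut), set as the call begins (left out, the last holds). The fingers move at their own pace and stop on an object; "squeeze" is the grip in N (left out, the last holds). Time passes only in rows, so rows that repeat a pose let the fingers close. It gives the time, the measured TCP pose, the force and the opening at its end, in the units of the state.
- observe(): the state, without advancing time (a new reading comes with each control period).
- get_image(name): name is "scene" or "side" or "wrist"; returns a dict with "color" (384x512x3 uint8, red, green, blue), "camera_matrix" (3x3 intrinsics, pixels), "world_to_cam" (4x4, takes a point from world to camera coordinates); the wrist camera has in their place "mount" (4x4, takes a point from camera to tool coordinates, whose origin is the TCP and whose axes are the tool frame's). Camera axes: x right, y up, looking along -z (the intrinsics and any distortion apply to the point x, -y, -z); pixel columns grow to the right and rows downward; lengths in m; the calibration is good to about 2 mm. A picture is of the moment at which its call begins: read the wrist's pose just before it. There is no depth.
- sign_off(): hands the job in, once; it reports no verdict.
Trained networks look in a picture, given as the dict that the camera call returned (one of the last four; its "shot" number tells which), for a name from the list of things; names that differ only in an ending like _2 or _b are one class to them, and where a whole thing is asked for, a point or a joint stands for the part that bears it (a point fixed in the world has none). Each returns a list of dicts, best first, with "confidence" (0 to 1); they miss things now and then, are a little off and sometimes report something else, mostly with a low value. They report only what shows in the picture. A call takes as long as a camera call. They do not tell look-alikes from the thing itself.
- boxes_of(picture, thing): "point" ([column, row] in pixels, amid what is visible of it).
- place_of(picture, thing): "point" ([column, row] in pixels: a listed point, or the origin of a listed thing).
The state is a dict: "clock": time; "joints": joint angles; "dq": joint speeds; "joint_efforts": joint torques, N m; "position": TCP position; "ee_rot": TCP orientation; "force": force on the tool from outside, world axes, zero at the start; "ft_torque": the same for the moment, N m; "width": opening from 0.0 (shut) to 1.0 (fully open).
Only numpy, scipy, OpenCV 4.12 (cv2) and the standard library are available. Lean on these libraries where they do the work, as an engineer would, in place of code of your own. Each camera call takes 0.05 s, during which the arm holds its last target.

## Task

The rectangular food keeper needs a new carbon filter: squeeze the two snap tabs of the vented cover in its lid towards each other, lift the cover off, and set it down (do not drop it) flat in the shallow steel tray with its tabs up. Leave the cover of the round food keeper clipped in its place.

Things in the scene. Friction and masses are not known exactly. Their poses are not given: they have to be found in the camera images.
- cover: Grey vented filter cover clipped in the lid of the RECTANGULAR keeper (fixed, off-white, 190 mm along the cover's x, 150 along y, lid top 82 mm above the worktop). 75 g; plate 84 (x) x 62 (y) x 6 mm. Origin: centre of the plate's underside, z up. The lid's top face is 10 mm above the origin; only the two snap tabs rise above it, to 30 mm above the origin. 3 mm of play in its well.
- cover_tab_a (a joint): Snap tab at the cover's +y side (an equal one at -y), upright, 30 mm wide (x), 5 thick; outer faces at y = +/-25 mm. Value: how far it is pressed in towards the middle, 0 to 0.012 m; springs back, 1 to 4 N. A nose at its foot lies under a lip of the lid, clear once pressed 9 mm: press both fully (26 mm over both) and hold while lifting straight up 15 mm. Noses reach y = +/-36 mm.
- round_cover: Identical cover, same origin and axes, clipped in the lid of the ROUND keeper (fixed, off-white, 184 mm across, lid top 82 mm above the worktop). To be left in place.
- tray: Shallow open steel tray, fixed on the worktop, empty. Outside 200 (x) x 150 (y) mm, walls 3 mm thick and 12 mm high; origin at the centre of its underside, inner floor 3 mm above that. The tray and the two keepers stand left, middle and right in any order.
Mind the look-alikes: they are no part of the job. What is shaped like the cover but pink is not meant.

How it is judged:
By the outcome, as a careful person would: the job done as asked, in the order asked, and still so for the second after the job is handed in, with the robot touching nothing.
It also fails if it takes over 45 s, if anything falls off the work surface, if the arm or the gripper's body presses on something with over 40 N, if the wrist force passes 120 N, or if a joint passes its speed limit or range.

## Working session

There is one attempt and no reset: what is moved stays moved. The work goes in short steps, Python scripts to look and compute and a tool call to move; the robot and the scene stay as the last step left them, time stands still between calls to the robot, and variables do not carry over. Pictures are saved under pics/ and viewed, and the job is handed in when it is done.

Besides the shell and the picture viewer there is one more tool, called after "Call:" as name(argument=value, ...) on one line, values as JSON. arm_command: Moves the arm, as the interface text tells. Its arguments: {"type":"object","properties":{"plan":{"type":"array","items":{"type":"array"}},"fingers":{"type":"number"},"squeeze":{"type":"number"}},"required":["plan"]}

```bash
ls; mkdir -p pics; python3 - <<'E'
from cell import observe,get_image,boxes_of,place_of,arm
import cv2,json
print(observe()); print([ (a,getattr(arm,a)) for a in dir(arm) if a[0]!='_'])
for n in ["scene","side","wrist"]:
    p=get_image(n); cv2.imwrite(f"pics/{n}0.png",p["color"][:,:,::-1])
    print(n,p["camera_matrix"].tolist(),[ (k,v.tolist() if hasattr(v,'tolist') else v) for k,v in p.items() if k not in("color","camera_matrix")])
    for t in ["cover","tray","cover_tab_a"]:
        print(t,place_of(p,t),boxes_of(p,t))
E
```

```text
pics
{'clock': 0.0, 'joints': array([-1.44365867,  0.43521837,  0.02495437,  1.57412266, -0.01159737,
        1.13400475, -0.07511932]), 'dq': array([ 8.48735784e-04, -6.17573019e-05, -1.67491087e-04, -3.62638750e-05,
       -1.37263640e-03,  5.57284519e-04,  6.02334069e-04]), 'joint_efforts': array([-1.33050980e-03, -6.67875338e+01,  9.84282866e-01, -3.14446628e+01,
       -6.05518674e-02,  4.33503720e-02,  1.62676165e-04]), 'position': array([0.14225836, 0.60808689, 0.24793772]), 'ee_rot': array([-1.56486497,  0.18049462, -0.18042459]), 'force': array([ 0.2392564, -0.3462306, -0.7056786]), 'ft_torque': array([ 0.00673802, -0.02974242, -0.02061711]), 'width': 0.9991231356263257}
[('PlanningError', <class 'cell.PlanningError'>), ('tip_extent', 0.022)]
scene [[498.7024265855904, 0.0, 260.00745337202835], [0.0, 498.7024265855904, 190.08994205714194], [0.0, 0.0, 1.0]] [('world_to_cam', [[-0.7138034700779614, 0.7002650416616528, -0.010652583314133341, 0.2838812889934809], [-0.6144158829377521, -0.6188496138551393, 0.48940604637168844, 0.3281720521633487], [0.3361215983814241, 0.3558848505597681, 0.8719909656891913, -1.5798775449732256], [0.0, 0.0, 0.0, 1.0]]), ('shot', 1)]
cover [{'point': [383.2, 288.9], 'confidence': 0.97}, {'point': [358.6, 204.8], 'confidence': 0.86}, {'point': [318.5, 243.6], 'confidence': 0.85}, {'point': [259.7, 296.0], 'confidence': 0.64}, {'point': [314.8, 336.8], 'confidence': 0.57}] [{'point': [265.2, 300.6], 'confidence': 0.8}, {'point': [356.4, 202.9], 'confidence': 0.76}, {'point': [320.9, 243.4], 'confidence': 0.71}, {'point': [313.1, 338.9], 'confidence': 0.69}, {'point': [383.9, 289.5], 'confidence': 0.61}]
tray [{'point': [151.4, 122.4], 'confidence': 0.77}] [{'point': [153.2, 127.1], 'confidence': 0.81}]Traceback (most recent call last):
  File "<stdin>", line 8, in <module>
ValueError: it knows: cover, round_cover, tray
```

```bash
python3 - <<'E'
from cell import observe,get_image,boxes_of,place_of,arm
import cv2,json
for n in ["side","wrist"]:
    p=get_image(n); cv2.imwrite(f"pics/{n}0.png",p["color"][:,:,::-1])
    print(n,p["camera_matrix"].tolist(),[ (k,v.tolist() if hasattr(v,'tolist') else v) for k,v in p.items() if k not in("color","camera_matrix")])
    for t in ["cover","tray"]:
        print(t,place_of(p,t))
E
```

```text
side [[472.9032555873106, 0.0, 255.52000945944226], [0.0, 472.9032555873106, 192.90663755511395], [0.0, 0.0, 1.0]] [('world_to_cam', [[0.9493192432072631, -0.31415960594601083, -0.009834453123394073, -0.43645023308138187], [0.24150893159574668, 0.709045945596481, 0.6625158737665632, -0.2170762921488085], [-0.20116264672117937, -0.6313141761635317, 0.7489833112553919, -1.104219170226759], [0.0, 0.0, 0.0, 1.0]]), ('shot', 2)]
cover [{'point': [294.0, 144.7], 'confidence': 0.93}, {'point': [172.8, 170.6], 'confidence': 0.88}, {'point': [272.4, 112.1], 'confidence': 0.66}, {'point': [231.8, 134.4], 'confidence': 0.64}, {'point': [204.3, 116.7], 'confidence': 0.53}]
tray [{'point': [334.2, 344.6], 'confidence': 0.83}]
wrist [[342.12917601526703, 0.0, 253.18447287401028], [0.0, 342.12917601526703, 192.47163417419566], [0.0, 0.0, 1.0]] [('mount', [[-9.318762356214522e-05, -0.9551211609871308, -0.2962153931696667, -0.08017698404862313], [0.0002143179995892921, 0.2962153685774361, -0.9551211491147739, -0.135722614844799], [0.9999999726919296, -0.00015248976061153796, 0.00017709605032767138, 0.00020206942830980346], [0.0, 0.0, 0.0, 1.0]]), ('shot', 3)]
cover []
tray []
```

View pics/scene0.png

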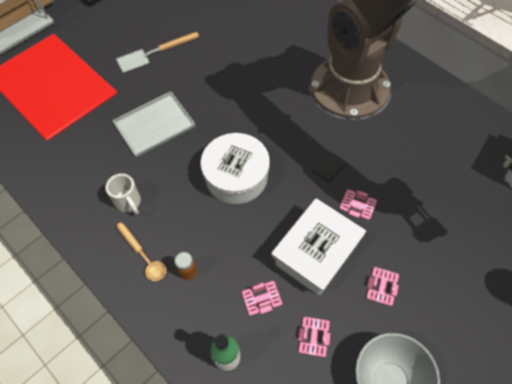

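View pics/side0.png

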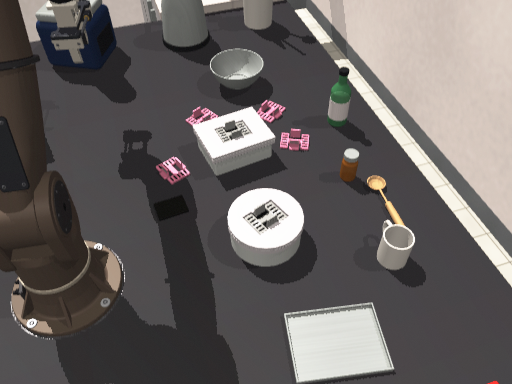

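View pics/wrist0.png

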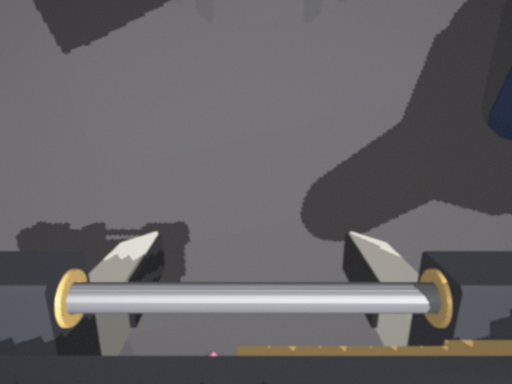

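Candidates in the scene view: grey cover in the rectangular lid (318,243), which is the one wanted; grey cover in the round lid (236,161), to be left alone; pink look-alikes at (358,205), (383,289), (262,297) and (314,337). The tray is at (152,122), the red sheet at (55,85). Next, a close crop to check the choice.

```bash
cat > h.py <<'E'
import numpy as np,cv2
from scipy.spatial.transform import Rotation as R
def ray_plane(p,px,z,T=None):
    K=p["camera_matrix"]; W=T if T is not None else np.linalg.inv(p["world_to_cam"])
    d=np.linalg.inv(K)@np.array([px[0],px[1],1.]); d=np.array([d[0],-d[1],-d[2]])
    d=W[:3,:3]@d; o=W[:3,3]; return o+d*(z-o[2])/d[2]
def proj(p,X,W=None):
    W=p["world_to_cam"] if W is None else W
    X=np.atleast_2d(X); c=X@W[:3,:3].T+W[:3,3]
    q=np.c_[c[:,0],-c[:,1],-c[:,2]]@p["camera_matrix"].T
    return q[:,:2]/q[:,2:]
E
python3 - <<'E'
from cell import *
from h import *
a=get_image("scene");b=get_image("side")
for n,p,pt in(("a",a,(318,243)),("b",b,(234,135))):
    x,y=pt; c=p["color"][y-60:y+60,x-65:x+65,::-1]
    cv2.imwrite(f"pics/crop_{n}.png",cv2.resize(c,None,fx=6,fy=5.0,interpolation=cv2.INTER_CUBIC)[:600] if 0 else cv2.resize(c,(650,600),interpolation=cv2.INTER_CUBIC))
    for d in place_of(p,"cover"): print(n,d, ray_plane(p,d["point"],.072)[:2].round(4))
    for d in place_of(p,"tray"): print(n,d, ray_plane(p,d["point"],.0)[:2].round(4))
E
```

```text
a {'point': [313.5, 338.6], 'confidence': 0.87} [0.6765 0.4578]
a {'point': [359.0, 204.9], 'confidence': 0.78} [0.3416 0.3101]
a {'point': [382.5, 289.3], 'confidence': 0.66} [0.4756 0.4948]
a {'point': [319.1, 243.4], 'confidence': 0.64} [0.4949 0.3101]
a {'point': [258.7, 299.3], 'confidence': 0.6} [0.7011 0.306 ]
a {'point': [152.3, 125.9], 'confidence': 0.74} [ 0.5405 -0.3209]
b {'point': [171.4, 166.9], 'confidence': 0.88} [0.302  0.2336]
b {'point': [268.8, 112.8], 'confidence': 0.8} [0.622  0.3625]
b {'point': [293.1, 144.3], 'confidence': 0.72} [0.6402 0.2111]
b {'point': [235.3, 131.1], 'confidence': 0.65} [0.5043 0.3162]
b {'point': [204.1, 117.5], 'confidence': 0.58} [0.4347 0.404 ]
b {'point': [332.2, 341.8], 'confidence': 0.57} [ 0.5258 -0.3204]
```

View pics/crop_a.png

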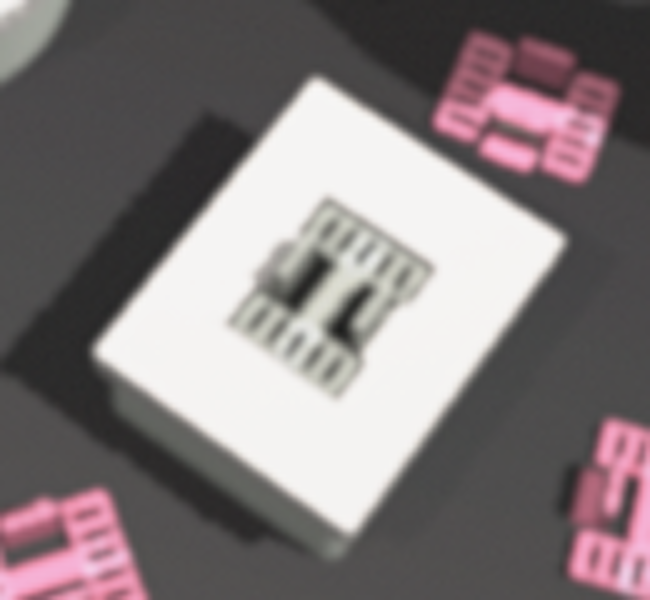

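View pics/crop_b.png

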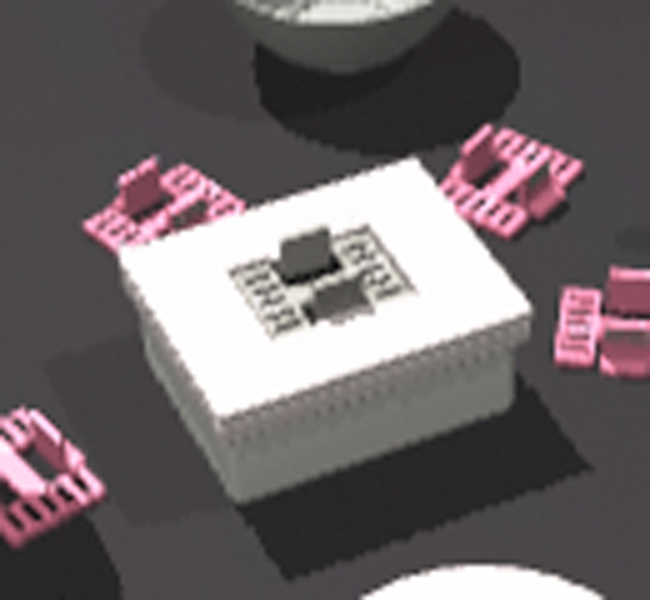

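```bash
python3 - <<'E'
from cell import *
from h import *
def sub(p,c):
    g=cv2.cvtColor(p["color"],cv2.COLOR_RGB2GRAY)
    return cv2.cornerSubPix(g,np.float32(c).reshape(-1,1,2),(3,3),(-1,-1),(3,50,.01)).reshape(-1,2)
a=get_image("scene");b=get_image("side")
S=[]
for n,p,c in(("a",a,[(316,198),(366.4,230.6),(323,290),(271.6,253)]),("b",b,[(252.4,106.6),(275,138),(214,158),(193,125)])):
    s=sub(p,c); print(s.round(1).tolist())
    w=np.array([ray_plane(p,q,.082)[:2] for q in s]); print(w.round(4).tolist(), w.mean(0))
    print([ (np.linalg.norm(w[i]-w[(i+1)%4]).round(4), np.degrees(np.arctan2(*(w[(i+1)%4]-w[i])[::-1])).round(2)) for i in range(4)])
for n,p,(x,y) in(("ta",a,(152,122)),("tb",b,(338,343))):
    y0=max(0,y-50);c=p["color"][y0:y0+100,x-65:x+65,::-1]; y0=y-50
    cv2.imwrite(f"pics/crop_{n}.png",cv2.resize(c,None,fx=5,fy=5,interpolation=cv2.INTER_CUBIC))
E
```

```text
[[315.5, 197.8000030517578], [365.79998779296875, 230.39999389648438], [323.5, 289.5], [270.8999938964844, 252.8000030517578]]
[[0.4105, 0.2197], [0.3899, 0.3705], [0.5783, 0.3984], [0.6007, 0.2462]] [0.49486784 0.30872343]
[(np.float64(0.1522), np.float64(97.78)), (np.float64(0.1905), np.float64(8.42)), (np.float64(0.1538), np.float64(-81.62)), (np.float64(0.1921), np.float64(-172.07))]
[[251.3000030517578, 105.69999694824219], [275.1000061035156, 136.1999969482422], [211.89999389648438, 158.39999389648438], [191.5, 124.4000015258789]]
[[0.5794, 0.3991], [0.6003, 0.2484], [0.4106, 0.2198], [0.3908, 0.3738]] [0.49526192 0.3103017 ]
[(np.float64(0.1522), np.float64(-82.12)), (np.float64(0.1918), np.float64(-171.43)), (np.float64(0.1553), np.float64(97.34)), (np.float64(0.1903), np.float64(7.64))]
```

View pics/crop_ta.png

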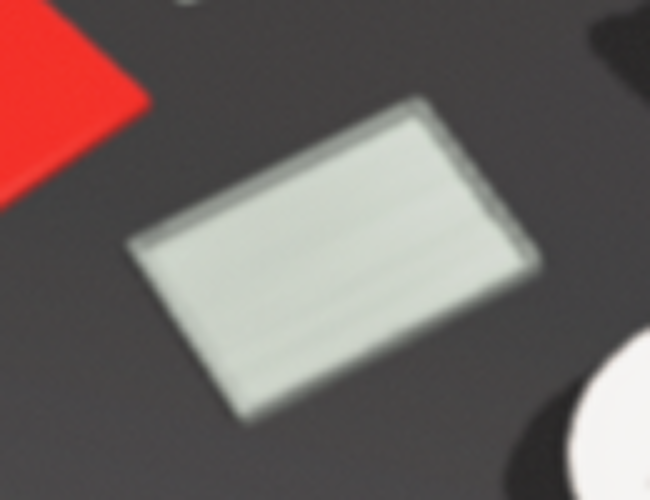

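View pics/crop_tb.png

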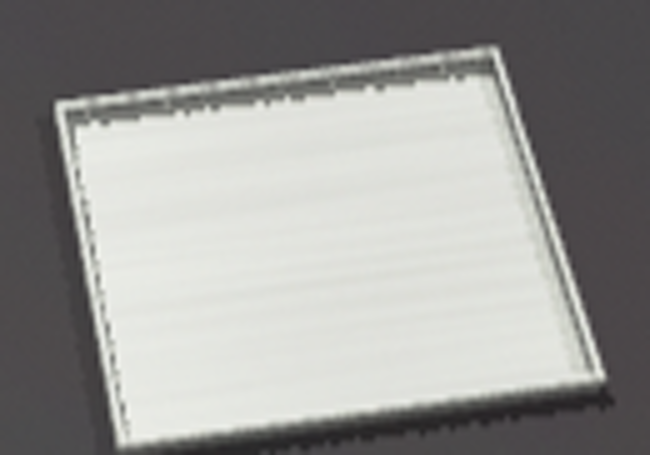

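```bash
cat >> h.py <<'E'
def plan(pos,zdir_deg,o=None):
    """tool-frame shift and turn(deg) to reach pos, tool y down, tool z at yaw"""
    from cell import observe
    o=o or observe(); R0=R.from_rotvec(o["ee_rot"])
    best=None
    for a in(zdir_deg,zdir_deg+180):
        t=np.radians(a); z=np.array([np.cos(t),np.sin(t),0]); y=np.array([0,0,-1.]); x=np.cross(y,z)
        Rt=R.from_matrix(np.c_[x,y,z]); d=R0.inv()*Rt
        print("yaw",a,"shift mm",(R0.inv().apply(np.array(pos)-o["position"])*1000).round(1),"turn",np.degrees(d.as_rotvec()).round(2))
def tool_W(o,p):
    T=np.eye(4);T[:3,:3]=R.from_rotvec(o["ee_rot"]).as_matrix();T[:3,3]=o["position"]; return T@p["mount"]
E
python3 - <<'E'
from cell import *
from h import *
a=get_image("scene");b=get_image("side")
for p,c,o in((a,[(420,95),(545,262),(245,422),(127,243)],(87,72)),(b,[(57,100),(497,47),(605,380),(120,447)],(273,293))):
    w=np.array([ray_plane(p,(q[0]/5+o[0],q[1]/5+o[1]),.012)[:2] for q in c]); print(w.round(3).tolist(), w.mean(0))
    print([ (np.linalg.norm(w[i]-w[(i+1)%4]).round(4), np.degrees(np.arctan2(*(w[(i+1)%4]-w[i])[::-1])).round(2)) for i in range(4)])
o=observe(); print(R.from_rotvec(o["ee_rot"]).as_matrix().round(3))
plan([.495,.3095,.25],97.9)
E
```

```text
[[0.418, -0.377], [0.448, -0.224], [0.646, -0.259], [0.618, -0.413]] [ 0.53244343 -0.31841124]
[(np.float64(0.1565), np.float64(79.17)), (np.float64(0.2018), np.float64(-10.24)), (np.float64(0.1564), np.float64(-100.48)), (np.float64(0.2027), np.float64(169.78))]
[[0.45, -0.231], [0.645, -0.269], [0.617, -0.417], [0.421, -0.38]] [ 0.53337586 -0.32431702]
[(np.float64(0.1988), np.float64(-11.15)), (np.float64(0.1505), np.float64(-100.99)), (np.float64(0.1992), np.float64(169.19)), (np.float64(0.1517), np.float64(78.87))]
[[ 0.974  0.     0.228]
 [-0.228 -0.     0.974]
 [ 0.    -1.    -0.   ]]
yaw 97.9 shift mm [ 411.5   -1.3 -210.9] turn [  0.   -21.07   0.  ]
yaw 277.9 shift mm [ 411.5   -1.3 -210.9] turn [ -0.   158.93   0.  ]
```

Call:
arm_command(plan=[[[0.041, 0, -0.021], [0, -4, 0]], [[0.082, 0, -0.042], [0, -8, 0]], [[0.123, 0, -0.063], [0, -12, 0]], [[0.164, 0, -0.084], [0, -16, 0]], [[0.206, 0, -0.105], [0, -21.1, 0]]], fingers=-1, squeeze=20)

```text
clock: 1.55
position: [0.3202, 0.4581, 0.2489]
ee_rot: [-1.568, -0.111, 0.111]
force: [0.3, 0.1, 0.5]
width: 1.0
```

```bash
python3 - <<'E'
from h import *
plan([.495,.3095,.25],97.9)
E
```

```text
yaw 97.9 shift mm [ 152.1   -1.1 -171.9] turn [-0.02  0.22  0.02]
yaw 277.9 shift mm [ 152.1   -1.1 -171.9] turn [ 3.0000e-02 -1.7978e+02  4.0000e-02]
```

Call:
arm_command(plan=[[[0.03, 0, -0.034], [0, 0, 0]], [[0.06, 0, -0.068], [0, 0, 0]], [[0.09, 0, -0.102], [0, 0, 0]], [[0.12, 0, -0.136], [0, 0, 0]], [[0.152, 0, -0.172], [0, 0.2, 0]]])

```text
clock: 2.05
position: [0.4943, 0.309, 0.249]
ee_rot: [-1.568, -0.107, 0.106]
force: [1.1, 0.7, -0.5]
width: 0.999
```

Call:
arm_command(plan=[[[0, 0, 0], [0, 0, 0]], [[0, 0, 0], [0, 0, 0]]])

```text
clock: 2.25
position: [0.4942, 0.3088, 0.2487]
ee_rot: [-1.568, -0.103, 0.103]
force: [-0.9, 0.7, -1.0]
width: 0.996
```

```bash
cat > w.py <<'E'
from cell import *
from h import *
import sys
o=observe();p=get_image("wrist");W=tool_W(o,p)
cv2.imwrite(f"pics/{sys.argv[1]}.png",cv2.resize(p["color"][:,:,::-1],(768,576)))
for d in place_of(p,"cover"): print(d,ray_plane(p,d["point"],float(sys.argv[2]),W).round(4))
np.savez("/tmp/w.npz",K=p["camera_matrix"],W=W)
plan([.495,.3095,.25],97.9,o)
E
python3 w.py w1 .072
```

```text
{'point': [251.1, 180.5], 'confidence': 0.86} [0.4994 0.3076 0.072 ]
{'point': [415.0, 137.2], 'confidence': 0.61} [0.4393 0.4502 0.072 ]
yaw 97.9 shift mm [ 0.8 -1.3  0.6] turn [ 0.01 -0.36  0.01]
yaw 277.9 shift mm [ 0.8 -1.3  0.6] turn [-1.0000e-02  1.7964e+02  1.0000e-02]
```

View pics/w1.png

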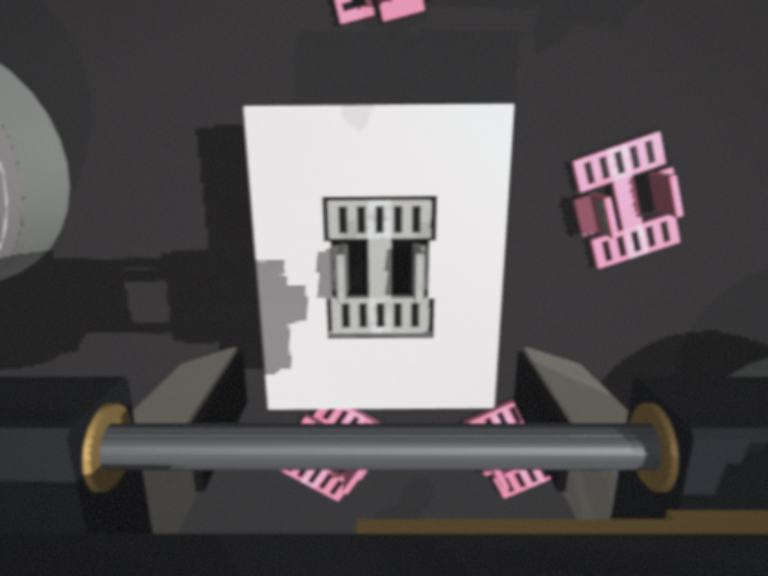

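```bash
python3 - <<'E'
from h import *
d=np.load("/tmp/w.npz");p={"camera_matrix":d["K"]}
for nm,z,c in(("lid",.082,[(244,106),(514,103),(496,408),(267,410)]),("plate top",.078,[(327,200),(434,199),(431,334),(331,335)])):
    w=np.array([ray_plane(p,(q[0]/1.5,q[1]/1.5),z,d["W"])[:2] for q in c]); print(nm,w.round(4).tolist(), w.mean(0).round(4))
    print([ (np.linalg.norm(w[i]-w[(i+1)%4]).round(4), np.degrees(np.arctan2(*(w[(i+1)%4]-w[i])[::-1])).round(2)) for i in range(4)])
E
```

```text
lid [[0.4123, 0.2219], [0.3911, 0.3703], [0.5799, 0.3982], [0.6015, 0.2473]] [0.4962 0.3094]
[(np.float64(0.1499), np.float64(98.15)), (np.float64(0.1909), np.float64(8.39)), (np.float64(0.1524), np.float64(-81.88)), (np.float64(0.1908), np.float64(-172.35))]
plate top [[0.4585, 0.2725], [0.4496, 0.3354], [0.5349, 0.3475], [0.544, 0.2838]] [0.4968 0.3098]
[(np.float64(0.0635), np.float64(98.08)), (np.float64(0.0862), np.float64(8.06)), (np.float64(0.0643), np.float64(-81.83)), (np.float64(0.0863), np.float64(-172.49))]
```

Call:
arm_command(plan=[[[0.001, 0.025, 0], [0, -0.4, 0]], [[0.0024, 0.05, 0.0005], [0, -0.4, 0]], [[0.0024, 0.075, 0.0005], [0, -0.4, 0]], [[0.0024, 0.1, 0.0005], [0, -0.4, 0]], [[0.0024, 0.118, 0.0005], [0, -0.4, 0]]])

```text
clock: 2.85
position: [0.4937, 0.3123, 0.1293]
ee_rot: [-1.568, -0.113, 0.115]
force: [-0.1, 0.1, 0.3]
width: 1.001
```

Call:
arm_command(plan=[[[0, 0, 0], [0, 0, 0]], [[0, 0, 0], [0, 0, 0]]])

```text
clock: 3.05
position: [0.4949, 0.312, 0.1311]
ee_rot: [-1.568, -0.113, 0.113]
force: [-0.5, 0.0, 0.0]
width: 1.004
```

```bash
sed -i 's/^plan.*/plan([.4965,.3096,.108],98,o)/' w.py; python3 w.py w2 .072;python3 - <<'E'
from cell import *
import cv2
for n in("scene","side"):
    p=get_image(n); x,y=(318,243) if n=="scene" else (234,135)
    cv2.imwrite(f"pics/{n}2.png",cv2.resize(p["color"][y-50:y+50,x-65:x+65,::-1],None,fx=5,fy=5,interpolation=cv2.INTER_CUBIC))
E
```

```text
{'point': [246.5, 224.0], 'confidence': 0.71} [0.496  0.3081 0.072 ]
{'point': [479.6, 158.5], 'confidence': 0.59} [0.4362 0.4359 0.072 ]
yaw 98 shift mm [ 1.3 23.1 -2.6] turn [-0.02  0.24 -0.02]
yaw 278 shift mm [ 1.3 23.1 -2.6] turn [-4.0000e-02 -1.7976e+02  3.0000e-02]
```

View pics/w2.png

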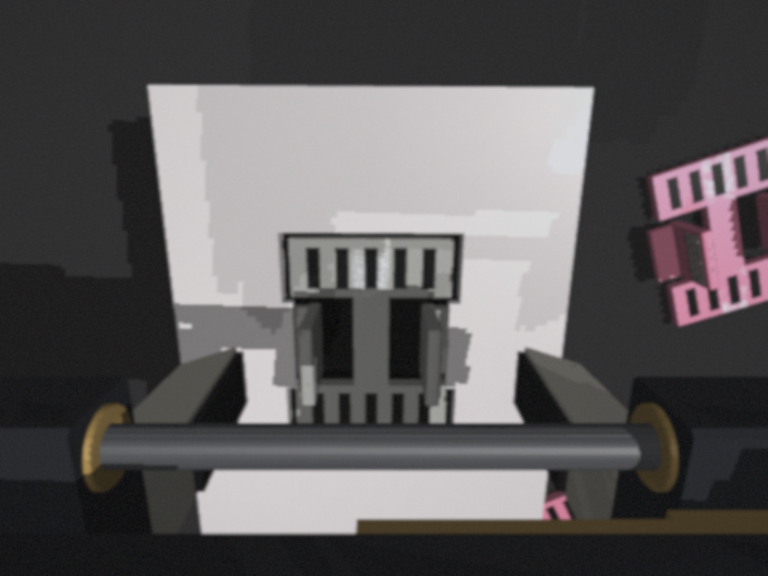

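View pics/side2.png

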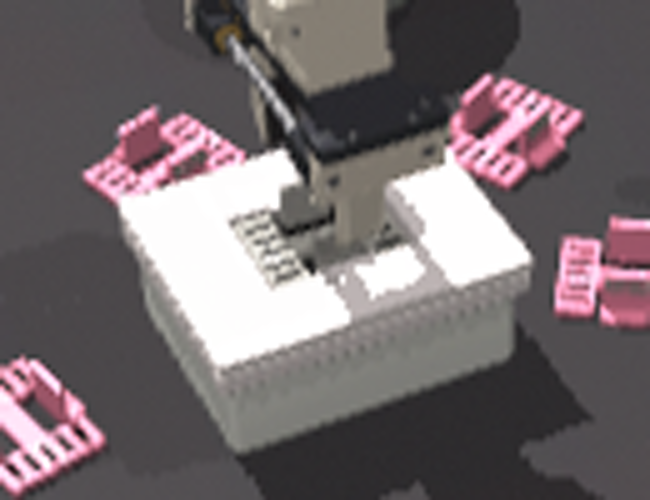

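Call:
arm_command(plan=[[[0.0013, 0.006, -0.0025], [0, 0.2, 0]], [[0.0013, 0.012, -0.0025], [0, 0.2, 0]], [[0.0013, 0.018, -0.0025], [0, 0.2, 0]], [[0.0013, 0.022, -0.0025], [0, 0.2, 0]], [[0.0013, 0.022, -0.0025], [0, 0.2, 0]]])

```text
clock: 3.75
position: [0.4968, 0.3083, 0.1078]
ee_rot: [-1.569, -0.108, 0.11]
force: [0.5, 0.4, -0.3]
width: 1.001
```

```bash
python3 w.py w3 .072;python3 - <<'E'
from cell import *
import cv2
for i in range(2): print(observe()["position"],observe()["force"]); p=get_image("side")
x,y=(234,135)
cv2.imwrite(f"pics/side3.png",cv2.resize(p["color"][y-50:y+50,x-65:x+65,::-1],None,fx=5,fy=5,interpolation=cv2.INTER_CUBIC))
E
```

```text
{'point': [253.2, 236.7], 'confidence': 0.96} [0.4952 0.3081 0.072 ]
{'point': [502.6, 161.4], 'confidence': 0.9} [0.4361 0.4284 0.072 ]
yaw 98 shift mm [-0.1 -0.2  1.4] turn [ 0.04 -0.07 -0.08]
yaw 278 shift mm [-0.1 -0.2  1.4] turn [1.2000e-01 1.7993e+02 6.0000e-02]
[0.4972089  0.30853834 0.10856821] [0.00962345 0.67258099 0.41958697]
[0.4973367  0.30858202 0.10875723] [0.2548351  0.21941344 0.10859317]
```

View pics/w3.png

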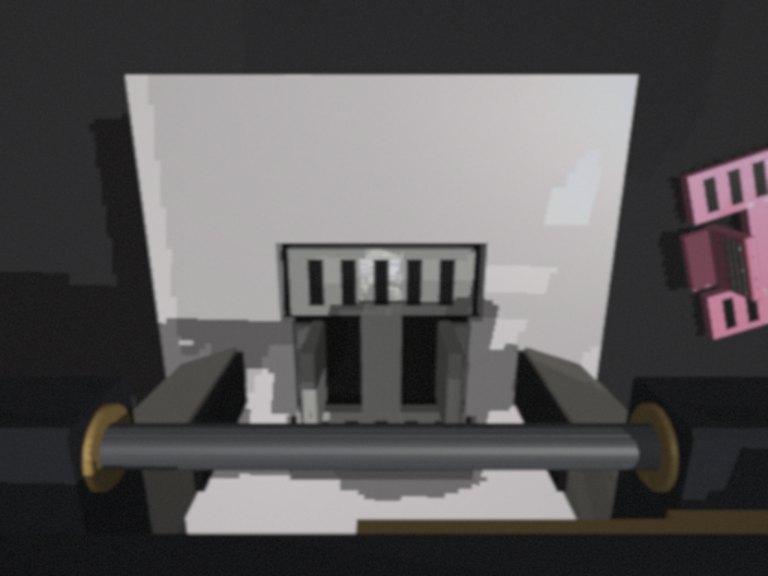

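View pics/side3.png

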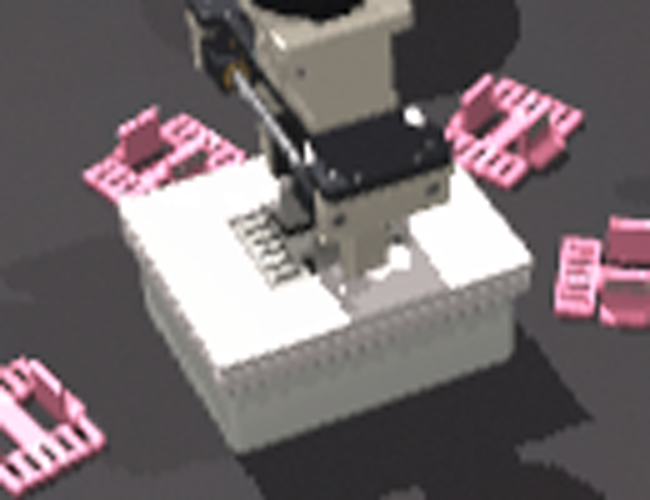

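Call:
arm_command(plan=[[[0, 0, 0], [0, 0, 0]], [[0, 0, 0], [0, 0, 0]], [[0, 0, 0], [0, 0, 0]], [[0, 0, 0], [0, 0, 0]], [[0, 0, 0], [0, 0, 0]]], fingers=1, squeeze=20)

```text
clock: 4.45
position: [0.4973, 0.3086, 0.1088]
ee_rot: [-1.568, -0.109, 0.109]
force: [0.2, -1.2, -0.5]
width: 0.612
```

Call:
arm_command(plan=[[[0, 0, 0], [0, 0, 0]], [[0, 0, 0], [0, 0, 0]], [[0, 0, 0], [0, 0, 0]], [[0, 0, 0], [0, 0, 0]], [[0, 0, 0], [0, 0, 0]]])

```text
clock: 4.95
position: [0.4973, 0.3086, 0.1089]
ee_rot: [-1.568, -0.109, 0.109]
force: [-0.6, -0.6, 3.1]
width: 0.266
```

```bash
python3 w.py w4 .072; python3 -c "
from cell import *
print(observe())"
```

```text
{'point': [254.7, 236.1], 'confidence': 0.92} [0.4957 0.3093 0.072 ]
{'point': [501.7, 162.5], 'confidence': 0.86} [0.4373 0.4294 0.072 ]
yaw 98 shift mm [-0.6  0.9  1.1] turn [-0.01 -0.07  0.01]
yaw 278 shift mm [-0.6  0.9  1.1] turn [-1.0000e-02  1.7993e+02 -1.0000e-02]
{'clock': 5.05, 'joints': array([-0.70102849,  0.51899195,  0.07660208,  1.82982138, -0.05337891,
        0.79451532,  1.11212619]), 'dq': array([-1.49791225e-03,  9.16294266e-06, -3.42891719e-04,  1.64219436e-03,
       -5.11183584e-04, -1.63096755e-03,  2.05758108e-03]), 'joint_efforts': array([ 1.63221206e-01, -6.43300080e+01,  2.16459028e+00, -2.42857450e+01,
        9.00648907e-02, -2.55340850e-01, -8.14493651e-04]), 'position': array([0.49728979, 0.30863172, 0.10892173]), 'ee_rot': array([-1.56783955, -0.10879546,  0.10857019]), 'force': array([-0.95665856,  0.05466685,  3.55521705]), 'ft_torque': array([-0.00205404,  0.19931424, -0.0006097 ]), 'width': 0.2682650103557017}
```

View pics/w4.png

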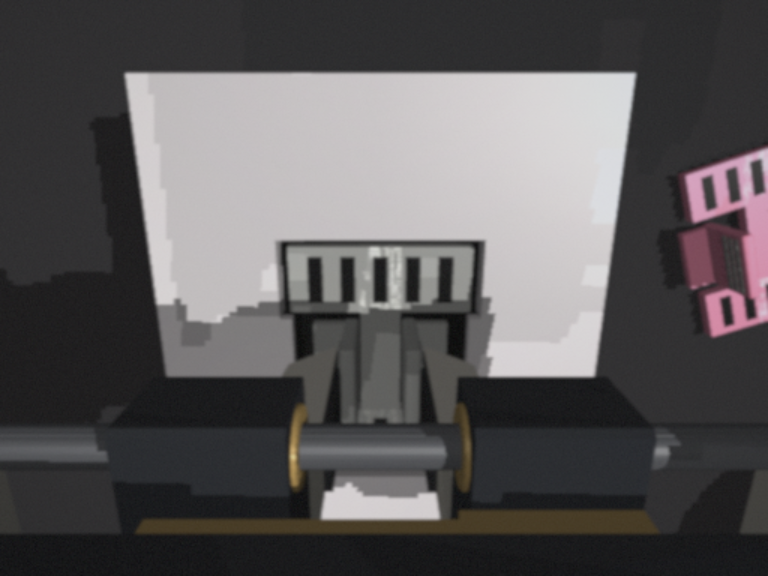

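Call:
arm_command(plan=[[[0, -0.004, 0], [0, 0, 0]], [[0, -0.008, 0], [0, 0, 0]], [[0, -0.012, 0], [0, 0, 0]], [[0, -0.016, 0], [0, 0, 0]], [[0, -0.02, 0], [0, 0, 0]]])

```text
clock: 5.55
position: [0.4973, 0.3086, 0.1292]
ee_rot: [-1.568, -0.109, 0.109]
force: [0.7, 0.9, -1.3]
width: 0.267
```

```bash
python3 w.py w5 .092; python3 - <<'E'
from cell import *
import cv2
p=get_image("side");o=observe();print(o["force"],o["width"],o["position"])
x,y=(234,135)
cv2.imwrite(f"pics/side5.png",cv2.resize(p["color"][y-50:y+50,x-65:x+65,::-1],None,fx=5,fy=5,interpolation=cv2.INTER_CUBIC))
E
```

```text
{'point': [488.1, 150.5], 'confidence': 0.89} [0.4323 0.4205 0.092 ]
{'point': [251.4, 238.9], 'confidence': 0.58} [0.4978 0.3077 0.092 ]
yaw 98 shift mm [-0.7 21.2  1.1] turn [-0.01 -0.07  0.01]
yaw 278 shift mm [-0.7 21.2  1.1] turn [-2.0000e-02  1.7993e+02 -1.0000e-02]
[-1.05339028  0.89333558 -1.0966457 ] 0.26322765431950884 [0.49744516 0.30869225 0.12911214]
```

View pics/w5.png

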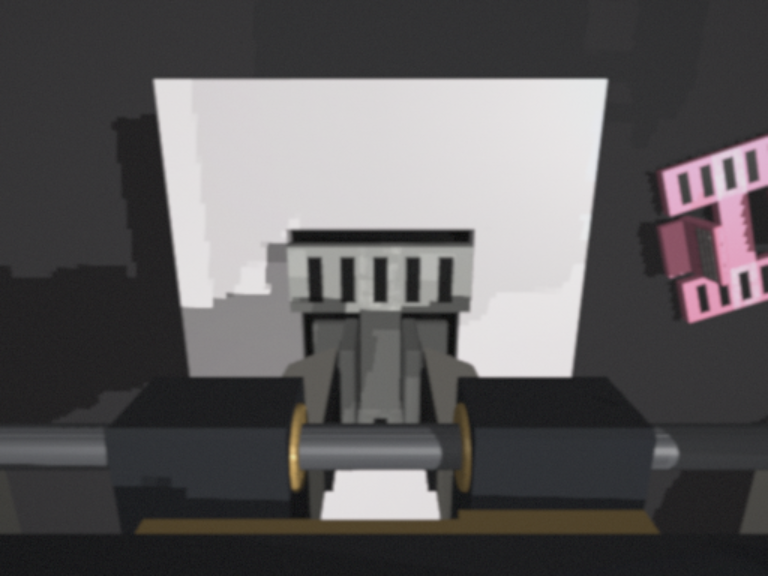

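View pics/side5.png

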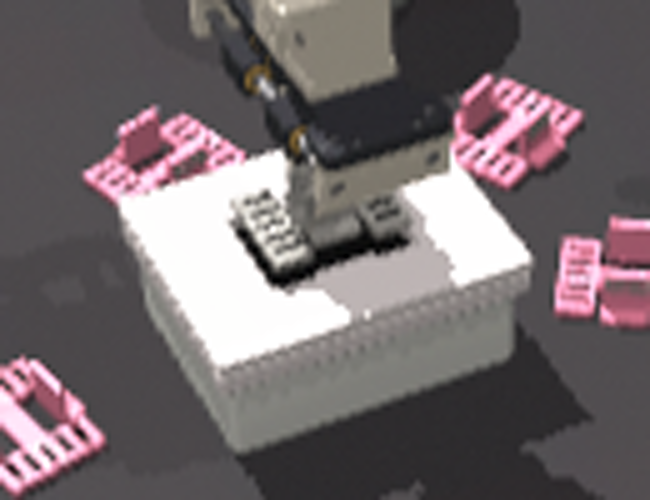

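Call:
arm_command(plan=[[[0, -0.02, 0], [0, 0, 0]], [[0, -0.045, 0], [0, 0, 0]], [[0, -0.07, 0], [0, 0, 0]], [[0, -0.095, 0], [0, 0, 0]], [[0, -0.12, 0], [0, 0, 0]]])

```text
clock: 6.2
position: [0.4971, 0.3084, 0.2495]
ee_rot: [-1.568, -0.108, 0.109]
force: [0.1, -0.5, -1.2]
width: 0.268
```

```bash
sed -i 's/^plan.*/plan([.533,-.322,.25],79.3,o)/' w.py; python3 w.py w6 .2
```

```text
{'point': [251.3, 236.7], 'confidence': 0.62} [0.5018 0.308  0.2   ]
{'point': [415.6, 133.9], 'confidence': 0.58} [0.4298 0.3873 0.2   ]
yaw 79.3 shift mm [-5.130e+01 -3.000e-01 -6.293e+02] turn [ 1.000e-02  1.863e+01 -2.000e-02]
yaw 259.3 shift mm [-5.130e+01 -3.000e-01 -6.293e+02] turn [-3.0000e-02 -1.6137e+02 -2.0000e-02]
```

View pics/w6.png

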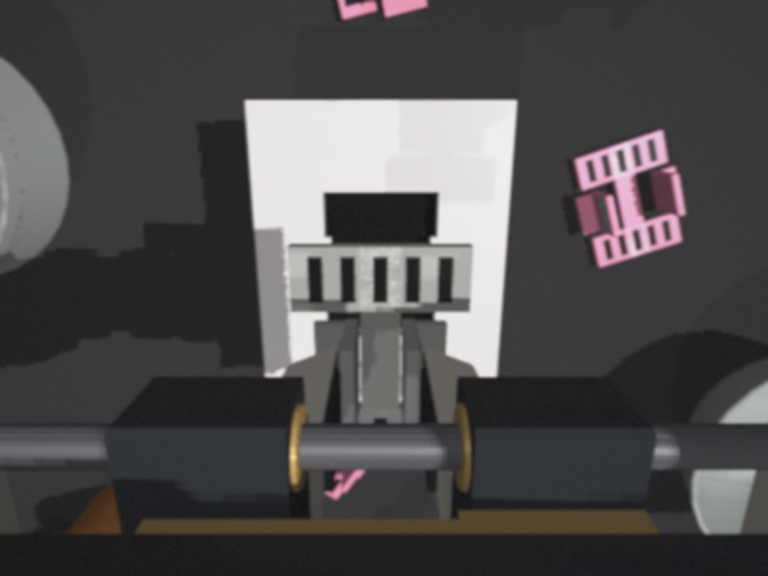

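Call:
arm_command(plan=[[[-0.002, 0, -0.025], [0, 0, 0]], [[-0.005, 0, -0.06], [0, 0, 0]], [[-0.008, 0, -0.1], [0, 0, 0]], [[-0.011, 0, -0.14], [0, 0, 0]], [[-0.014, 0, -0.18], [0, 0, 0]]])

```text
clock: 6.8
position: [0.5077, 0.1267, 0.2478]
ee_rot: [-1.568, -0.108, 0.11]
force: [0.8, -0.6, -0.4]
width: 0.27
```

Call:
arm_command(plan=[[[-0.003, 0, -0.04], [0, 0, 0]], [[-0.006, 0, -0.08], [0, 0, 0]], [[-0.01, 0, -0.12], [0, 0, 0]], [[-0.013, 0, -0.16], [0, 0, 0]], [[-0.017, 0, -0.2], [0, 0, 0]]])

```text
clock: 7.3
position: [0.5185, -0.0736, 0.2479]
ee_rot: [-1.568, -0.108, 0.11]
force: [1.0, 0.6, -1.9]
width: 0.268
```

Call:
arm_command(plan=[[[-0.003, 0, -0.04], [0, 4, 0]], [[-0.006, 0, -0.08], [0, 8, 0]], [[-0.01, 0, -0.12], [0, 12, 0]], [[-0.013, 0, -0.16], [0, 16, 0]], [[-0.015, 0, -0.19], [0, 18.6, 0]]])

```text
clock: 7.8
position: [0.5294, -0.2651, 0.2478]
ee_rot: [-1.566, 0.151, -0.149]
force: [0.6, -0.3, -0.4]
width: 0.271
```

Call:
arm_command(plan=[[[0, 0, 0], [0, 0, 0]], [[0, 0, 0], [0, 0, 0]], [[0, 0, 0], [0, 0, 0]]])

```text
clock: 8.1
position: [0.5303, -0.2609, 0.248]
ee_rot: [-1.565, 0.146, -0.144]
force: [-0.0, 0.8, -0.6]
width: 0.266
```

```bash
cat >> w.py <<'E'
for d in place_of(p,"tray"): print("tray",d,ray_plane(p,d["point"],0,W).round(4))
print(o["position"],o["width"],o["force"])
E
python3 w.py w7 .2
```

```text
{'point': [254.6, 236.0], 'confidence': 0.76} [ 0.5339 -0.2605  0.2   ]
yaw 79.3 shift mm [ 13.8  -2.1 -59.6] turn [-0.06  0.14 -0.07]
yaw 259.3 shift mm [ 13.8  -2.1 -59.6] turn [-1.0000e-01 -1.7986e+02  9.0000e-02]
tray {'point': [200.5, 172.3], 'confidence': 0.9} [ 0.5332 -0.3228  0.    ]
[ 0.53034713 -0.26086311  0.24800257] 0.2662630989514847 [-0.02294855  0.83300957 -0.56438488]
```

View pics/w7.png

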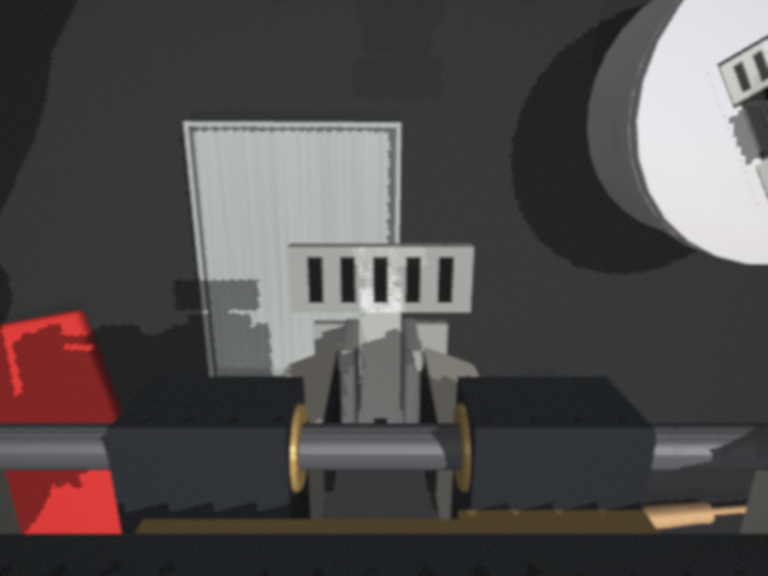

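Call:
arm_command(plan=[[[0.005, 0, -0.03], [0, 0, 0]], [[0.014, 0, -0.06], [0, 0, 0]], [[0.014, 0.04, -0.06], [0, 0, 0]], [[0.014, 0.08, -0.06], [0, 0, 0]], [[0.014, 0.12, -0.06], [0, 0, 0]]])

```text
clock: 8.75
position: [0.5334, -0.3233, 0.1278]
ee_rot: [-1.566, 0.144, -0.147]
force: [0.2, 0.2, -0.5]
width: 0.269
```

Call:
arm_command(plan=[[[0, 0.02, 0], [0, 0, 0]], [[0, 0.04, 0], [0, 0, 0]], [[0, 0.05, 0], [0, 0, 0]], [[0, 0.05, 0], [0, 0, 0]], [[0, 0.05, 0], [0, 0, 0]]])

```text
clock: 9.25
position: [0.5335, -0.3239, 0.0795]
ee_rot: [-1.566, 0.145, -0.147]
force: [-0.6, 0.4, -1.2]
width: 0.266
```

```bash
python3 w.py w8 .03;  sed -i 's/^plan.*/plan([.533,-.322,.040],79.3,o)/' w.py; python3 w.py w8 .03; python3 - <<'E'
from cell import *
import cv2
p=get_image("side");x,y=(338,324)
cv2.imwrite(f"pics/side8.png",cv2.resize(p["color"][y-60:y+60,x-75:x+75,::-1],None,fx=5,fy=5,interpolation=cv2.INTER_CUBIC))
E
```

```text
{'point': [255.0, 237.7], 'confidence': 0.61} [ 0.539  -0.3237  0.03  ]
yaw 79.3 shift mm [  -0.7 -170.5    1.7] turn [0.01 0.06 0.05]
yaw 259.3 shift mm [  -0.7 -170.5    1.7] turn [ 8.0000e-02 -1.7994e+02 -2.0000e-02]
tray {'point': [256.0, 209.6], 'confidence': 0.94} [ 0.5326 -0.3217  0.    ]
[ 0.53353035 -0.32390296  0.07950017] 0.2660853375885154 [-0.58997259  0.44119253 -1.15631048]
{'point': [251.4, 236.1], 'confidence': 0.85} [ 0.538 -0.326  0.03 ]
yaw 79.3 shift mm [-1.2 40.   2.1] turn [0.03 0.04 0.11]
yaw 259.3 shift mm [-1.2 40.   2.1] turn [ 1.8000e-01 -1.7996e+02 -4.0000e-02]
tray {'point': [255.6, 208.5], 'confidence': 0.62} [ 0.5322 -0.3222  0.    ]
[ 0.53370255 -0.32424266  0.07998417] 0.2687049222911556 [ 0.20083199 -0.22787703 -0.7303828 ]
```

View pics/w8.png

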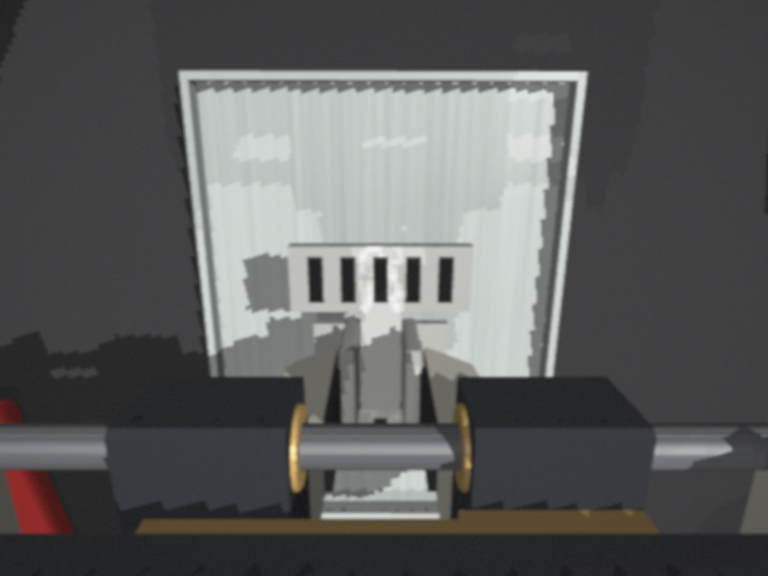

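View pics/side8.png

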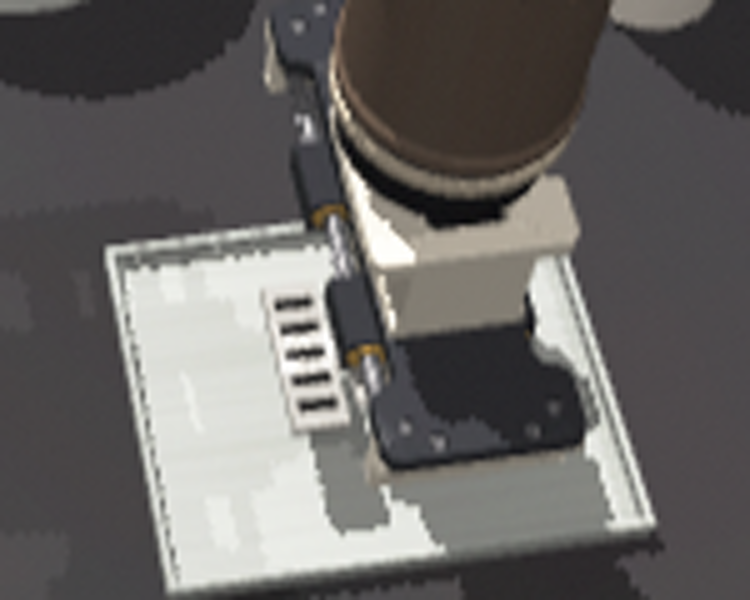

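Centred over the tray (tray rim spans about columns 185–585 of the wrist view, cover at 290–472). Lowering in slow steps.

Call:
arm_command(plan=[[[0, 0.01, 0.001], [0, 0, 0]], [[0, 0.018, 0.002], [0, 0, 0]], [[0, 0.026, 0.002], [0, 0, 0]], [[0, 0.032, 0.002], [0, 0, 0]], [[0, 0.036, 0.002], [0, 0, 0]]])

```text
clock: 10.1
position: [0.533, -0.3218, 0.0417]
ee_rot: [-1.565, 0.147, -0.145]
force: [0.5, -0.5, -0.5]
width: 0.268
```

Call:
arm_command(plan=[[[0, 0.001, 0], [0, 0, 0]], [[0, 0.002, 0], [0, 0, 0]], [[0, 0.002, 0], [0, 0, 0]]])

```text
clock: 10.4
position: [0.5334, -0.322, 0.0408]
ee_rot: [-1.566, 0.146, -0.147]
force: [-0.2, -0.1, -0.6]
width: 0.265
```

Call:
arm_command(plan=[[[0, 0.001, 0], [0, 0, 0]], [[0, 0.001, 0], [0, 0, 0]], [[0, 0.001, 0], [0, 0, 0]]])

```text
clock: 10.7
position: [0.5336, -0.3221, 0.04]
ee_rot: [-1.566, 0.146, -0.147]
force: [0.3, 0.2, 1.0]
width: 0.267
```

Call:
arm_command(plan=[[[0, 0.0005, 0], [0, 0, 0]], [[0, 0.001, 0], [0, 0, 0]], [[0, 0.001, 0], [0, 0, 0]]])

```text
clock: 11.0
position: [0.5336, -0.3221, 0.0398]
ee_rot: [-1.566, 0.146, -0.147]
force: [-2.3, 1.7, 11.3]
width: 0.271
```

```bash
python3 w.py w9 .003; python3 -c "
from cell import *
for i in range(4): print(observe()['force'].round(1)); get_image('wrist')"
```

```text
{'point': [252.6, 235.4], 'confidence': 0.73} [ 0.5317 -0.3219  0.003 ]
yaw 79.3 shift mm [-0.7 -0.2 -0. ] turn [-0.01  0.02  0.06]
yaw 259.3 shift mm [-0.7 -0.2 -0. ] turn [ 9.0000e-02 -1.7998e+02  1.0000e-02]
tray {'point': [251.5, 235.1], 'confidence': 0.85} [ 0.5328 -0.3227  0.    ]
[ 0.53364693 -0.32210044  0.03983894] 0.2713758136860612 [-2.28297852  1.71103785 11.30905608]
[-2.5  2.2 10.4]
[-2.5  2.  11.5]
[-2.1  2.2 11.5]
[-2.1  2.3 10.9]
```

View pics/w9.png

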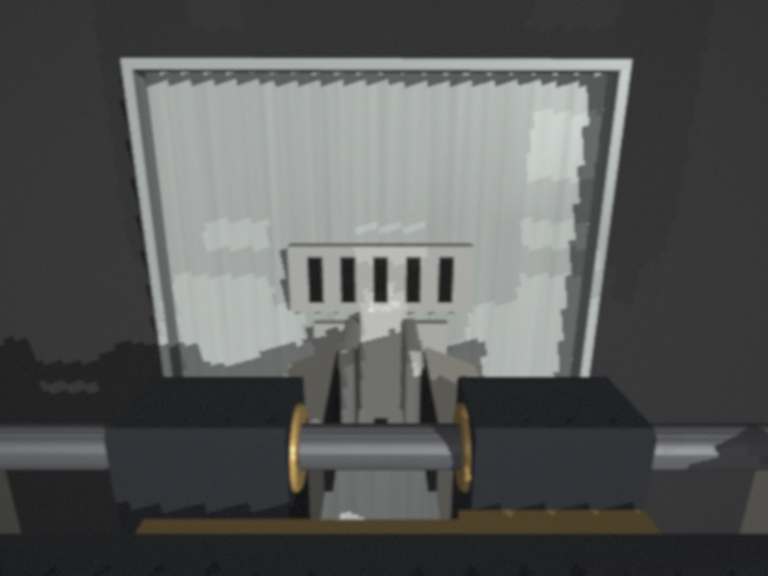

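Call:
arm_command(plan=[[[0, -0.0005, 0], [0, 0, 0]], [[0, -0.0007, 0], [0, 0, 0]], [[0, -0.0007, 0], [0, 0, 0]]])

```text
clock: 11.65
position: [0.5336, -0.3221, 0.0399]
ee_rot: [-1.566, 0.146, -0.147]
force: [-0.8, 1.1, 7.4]
width: 0.266
```

Call:
arm_command(plan=[[[0, 0, 0], [0, 0, 0]], [[0, 0, 0], [0, 0, 0]], [[0, 0, 0], [0, 0, 0]], [[0, 0, 0], [0, 0, 0]], [[0, 0, 0], [0, 0, 0]]], fingers=-1)

```text
clock: 12.15
position: [0.533, -0.3217, 0.039]
ee_rot: [-1.565, 0.147, -0.146]
force: [0.6, -0.5, -0.3]
width: 0.653
```

Call:
arm_command(plan=[[[0, 0, 0], [0, 0, 0]], [[0, 0, 0], [0, 0, 0]], [[0, 0, 0], [0, 0, 0]], [[0, 0, 0], [0, 0, 0]], [[0, 0, 0], [0, 0, 0]]])

```text
clock: 12.65
position: [0.5333, -0.3219, 0.0394]
ee_rot: [-1.566, 0.146, -0.146]
force: [-0.9, 0.1, -0.1]
width: 0.995
```

```bash
python3 w.py w10 .003
```

```text
{'point': [253.1, 237.4], 'confidence': 0.95} [ 0.5324 -0.3216  0.003 ]
yaw 79.3 shift mm [-0.3 -0.6 -0.1] turn [-0.    0.03 -0.  ]
yaw 259.3 shift mm [-0.3 -0.6 -0.1] turn [  -0.   -179.97    0.  ]
tray {'point': [251.6, 237.2], 'confidence': 0.76} [ 0.5335 -0.3227  0.    ]
[ 0.53333417 -0.32192674  0.03938722] 0.9947400281741835 [-0.8610012   0.14615734 -0.08154985]
```

View pics/w10.png

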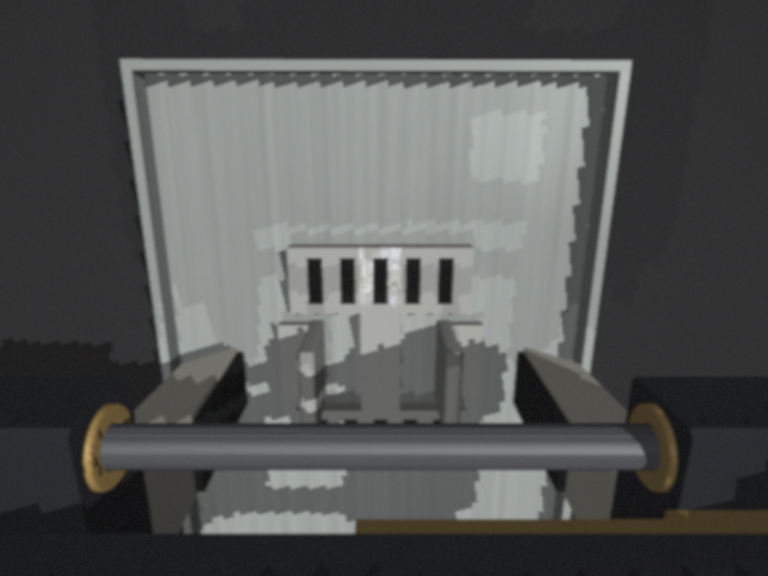

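Released: the cover sits flat with its tabs up and sprung out, and the fingers are clear of it. Next I raise the arm straight up.

Call:
arm_command(plan=[[[0, -0.01, 0], [0, 0, 0]], [[0, -0.03, 0], [0, 0, 0]], [[0, -0.06, 0], [0, 0, 0]], [[0, -0.1, 0], [0, 0, 0]], [[0, -0.14, 0], [0, 0, 0]]])

```text
clock: 13.3
position: [0.533, -0.3219, 0.1814]
ee_rot: [-1.566, 0.147, -0.146]
force: [0.5, -0.3, -0.7]
width: 1.001
```

Call:
arm_command(plan=[[[0, -0.03, 0], [0, 0, 0]], [[0, -0.06, 0], [0, 0, 0]], [[0, -0.08, 0], [0, 0, 0]], [[0, -0.08, 0], [0, 0, 0]], [[0, -0.08, 0], [0, 0, 0]]])

```text
clock: 13.8
position: [0.5333, -0.3219, 0.26]
ee_rot: [-1.566, 0.146, -0.147]
force: [-0.3, 0.0, -0.1]
width: 0.997
```

```bash
python3 w.py w11 .003; python3 - <<'E'
from cell import *
import cv2
p=get_image("scene");cv2.imwrite(f"pics/scene11.png",p["color"][:,:,::-1])
p=get_image("side");cv2.imwrite(f"pics/side11.png",p["color"][:,:,::-1])
E
```

```text
yaw 79.3 shift mm [-5.0e-01  2.2e+02 -1.0e-01] turn [-0.    0.03  0.05]
yaw 259.3 shift mm [-5.0e-01  2.2e+02 -1.0e-01] turn [ 9.0000e-02 -1.7997e+02  0.0000e+00]
tray {'point': [253.0, 155.6], 'confidence': 0.86} [ 0.5309 -0.3215  0.    ]
[ 0.5332809  -0.32190823  0.25995419] 0.9972860621640194 [-0.30583126  0.0120944  -0.14996809]
```

View pics/w11.png

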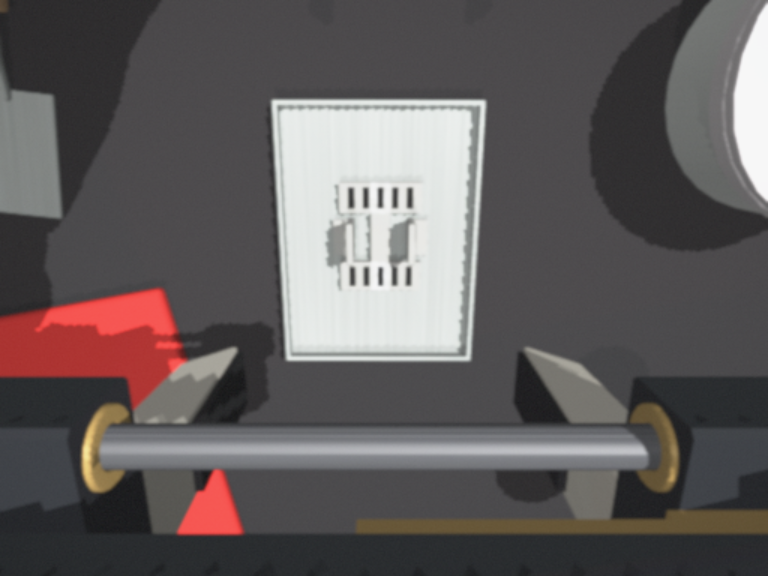

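View pics/scene11.png

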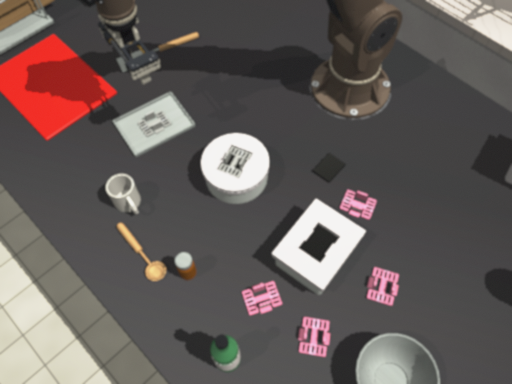

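View pics/side11.png

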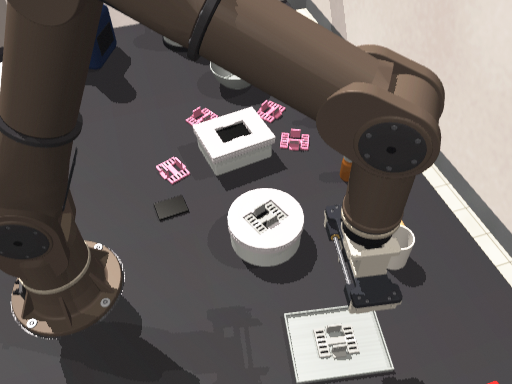

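The last views show the cover tabs-up in the middle of the tray (scene (155,122)). The rectangular keeper's well is empty (scene (320,243)), and the round keeper's cover is still in place (scene (236,161)).

```bash
python3 -c "
from cell import *
print(sign_off())"
```

```text
the job is handed in; nothing more can be done
None
```

The rectangular keeper's cover is off and lies flat in the steel tray with its tabs up. I handed the job in at about 14 s of the 45 s allowed.

- **Removal:** I squeezed both tabs with 20 N until the opening stopped at about 25 mm (expected 26 mm). I then lifted the cover straight up out of its well.
- **Placing:** I lowered the cover until it touched the tray floor, with a peak contact force of about 11 N. I eased off to 7 N before opening the fingers and raising the arm clear.
- **Last checks:** The three camera views show the cover near the tray centre, the rectangular keeper's well empty, and the round keeper's cover still clipped in place. The pink look-alikes have not moved, and the gripper touches nothing.
- **One miss:** In the final wrist picture the network did not report the cover, though it is plain to see there. No other check failed or disagreed.

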